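Count a pair of landing legs into the counting tray and put the spare back in stock

TASK

Three landing legs lie on the plate of the counting tray. Sweep two of them, without lifting them, into the tray's trough and shut the trough's lid fully; only then pick up the left-over leg and put it back in the lower of the two stacked picking bins, lying flat on the bin's floor. Leave the other things on the bench where they are.

Things in the scene. Friction and masses are not known exactly. Their poses are not given: they have to be found in the camera images.
- tray: Grey counting tray fixed to the bench. Origin on the bench under the middle of the edge where the flat plate drops into the trough; +y across the plate away from the trough, x along the trough, z up. Plate: top 55 mm above the bench, x -100..100, y 0..255 mm; rims 5 mm thick, 7 mm high on both x ends (from y 12 mm) and the far y side, none at the trough
- trough (a point): Middle of the floor of the tray's trough, an open channel beside the plate that will hold two legs; axes of the tray. Inside it measures 190 mm (tray x) by 80 mm (tray y -80..0); floor 5 mm above the bench; walls 5 mm thick, up to the plate's height of 55 mm
- lid_hinge (a point): Middle of the hinge line of the trough's lid, on top of the trough's outer wall (tray y -84 mm, 55 mm above the bench); axes of the tray, so the hinge runs along x
- tray_lid (a joint): Angle of the clear, metal-edged lid: 0 shut (flat over the trough, underside level with the plate), 1.65 to 1.9 at the start (just past upright, leaning away from the plate). Stiff hinge: it stays where it is left and needs 1 to 2 N at the free edge. Push it over from its outer side. 182 mm long, 90 mm from hinge to free edge, 4 mm thick, with a flat tab 44 mm wide, 13 mm past the edge's middle
- lid_edge (a point): Middle of the lid's free edge, at the root of its tab, 90 mm from the hinge line; axes of the lid: x along the hinge, y from the hinge to the free edge, z out of its outer (when shut, upper) face
- bins: Two equal grey open-fronted picking bins stacked flush, fixed. Origin on the bench under the middle of the lower front lip; +x straight into the bin, y across, z up. Each 270 deep (x), 220 wide, 180 mm high, walls 3, floor 4 mm. Front lip 35 mm high; side walls slope up from the lip to full height at x = 120 mm. The upper bin roofs the lower at z = 180 mm from x = 0
- bin_floor (a point): On the floor of the lower bin, 90 mm behind its front lip, 4 mm above the bench; axes of the bins. The roof above (upper bin) starts right over the lip, so a leg goes in over the lip, lengthwise, with the tool leaned back out of the bin by about 40 to 45 degrees. Two stock legs lie across the floor at the back, 205 to 265 mm behind the lip
- leg_a_mid (a point): Centre (8 mm over its underside) of one of three alike loose white nylon landing legs, flat on the tray's plate, roughly along tray x: 124 mm long (its x), 16 mm high. Strut 18 mm wide, gripped from x -25 to 45 mm; round foot 28 mm across at -x, flange 28 mm wide, 8 mm thick at +x. 25 to 50 g. The one farthest from the trough stands at least 30 mm clear of the other two
- leg_b_mid (a point): Centre (8 mm over its underside) of one of three alike loose white nylon landing legs, flat on the tray's plate, roughly along tray x: 124 mm long (its x), 16 mm high. Strut 18 mm wide, gripped from x -25 to 45 mm; round foot 28 mm across at -x, flange 28 mm wide, 8 mm thick at +x. 25 to 50 g. The one farthest from the trough stands at least 30 mm clear of the other two
- leg_c_mid (a point): Centre (8 mm over its underside) of one of three alike loose white nylon landing legs, flat on the tray's plate, roughly along tray x: 124 mm long (its x), 16 mm high. Strut 18 mm wide, gripped from x -25 to 45 mm; round foot 28 mm across at -x, flange 28 mm wide, 8 mm thick at +x. 25 to 50 g. The one farthest from the trough stands at least 30 mm clear of the other two
- battery: Bystander: silver battery brick in grey shrink casing, 145 x 48 x 42 mm, origin under its centre
- hex_driver: Bystander: steel hex driver lying on the bench, about 185 mm long, 24 mm thick handle; origin under the handle's front part
- propeller: Bystander: black two-blade propeller lying flat, about 220 mm long, origin under its hub
- screw_jar: Bystander: glass jar with steel cap, 60 mm across, 75 mm high, origin under its centre
- motor: Bystander: brushless motor standing on the bench, 42 mm across, 42 mm high, origin under its centre
There are look-alikes about, which are no part of the job. What is shaped like the part that bears leg_b_mid but red is not meant.

How it is judged:
By the outcome, as a careful person would: the job done as asked, in the order asked, and still so for the second after the job is handed in, with the robot touching nothing.
It also fails if it takes over 56 s, if anything falls off the work surface, if the arm or the gripper's body presses on something with over 40 N, if the wrist force passes 120 N, or if a joint passes its speed limit or range.

ROBOT

A 6-joint arm with a two-finger parallel gripper is mounted at the origin on the work surface. World frame = base frame: x ahead of the robot, y to its left, z up, the work surface at z = 0. Lengths are in m, angles in rad, forces in N, time in s.
With the tool pointing down it reaches from about 0.25 to 0.775 m from the base axis. Payload 4 kg.
Tool frame: the origin (TCP) lies at the very end of the fingers, on their centre line; the grasp point (between the pads) lies 19 mm behind it; z points along the fingers, y is the line along which they close (so a half turn about z gives the same grasp; the last joint's range is limited). The gripper opens to 94 mm and grips with 3 to 60 N. Pads are 16 mm wide; open, the fingers measure 119 mm over their backs; the gripper's body (75 mm by 177 mm) begins 78 mm behind the grasp point.
Start: joints at [-1.311, 0.087, 1.371, -0, 1.684, -0.103], TCP at [0.195, -0.514, 0.206] pointing down, gripper open.
Joint ranges: [-3.1, 3.1], [-0.76, 2.03], [0.27, 2.55], [-1.08, 4.22], [0.17, 2.65], [-2.57, 2.57]. Speed limits (rad/s): [2.79, 2.79, 3.14, 3.14, 3.14, 3.14].

INTERFACE

Orientations are given as [roll, pitch, yaw] about the fixed x, y, z axes, in that order (R = Rz(yaw) Ry(pitch) Rx(roll)).
In Python, from bench import robot gives the robot as it stands. The module is installed in compiled form; this text tells all that it offers.
- The arm moves only by the tool move_arm, never from a script. Its argument "deltas" is one flat list of numbers, 7 for each row, row after row: the turn, a rotation vector about the tool's x, y, z in rad, then the shift along the tool's x, y, z in cm, then the closure, from -1 (fully open) to 1 (shut). A call has 1 to 8 rows; each row is the pose to reach, as a shift and turn from the pose commanded when the call began, along the tool's axes at that moment; what a row does not reach only later rows make up. A row lasts 1/10 s, in which the tool goes at most 50 mm and 8.59 degrees, less where a joint would pass 70% of its speed; a pose out of reach is approached as far as the arm can. A call with a gripper value outside its range is refused whole. The fingers move at their own pace and stop on an object; the grip force is fixed at half the most. Time passes only in rows, so rows that repeat a pose let the fingers close. It gives the time, the measured TCP pose, the force, the opening and the grip force at its end, in the units of the state.
- robot.get_obs(): the state, without advancing time (a new reading comes with each control period).
- robot.snapshot(name): name is "scene" or "side" or "wrist"; returns a dict with "image" (420x560x3 uint8, red, green, blue), "depth" (420x560 float32, m along the optical axis (not along the pixel's ray), 0 where there is no reading), "fov_y" (degrees; the focal length in pixels is half the picture's height over the tangent of half this angle, whatever the lens; pixels are square), "cx", "cy" (the principal point, pixels), "origin" and "orientation" of the camera in the world; the wrist camera has in their place "T_tool_cam" (4x4, takes a point from camera to tool coordinates, whose origin is the TCP and whose axes are the flange's). Camera axes: x right, y up, looking along -z (the intrinsics and any distortion apply to the point x, -y, -z); pixel columns grow to the right and rows downward; lengths in m; the calibration is good to about 2 mm. A picture is of the moment at which its call begins: read the wrist's pose just before it.
- robot.close_job(): hands the job in; it is judged then, once.
The state is a dict: "time": time; "joint_positions": joint angles; "qvel": joint speeds; "joint_torque": joint torques, N m; "tool_pos": TCP position; "ee_rot": TCP orientation; "wrist_force": force on the tool from outside, world axes, zero at the start; "wrist_torque": the same for the moment, N m; "width": finger opening in m; "finger_force": force on a finger pad.
Only numpy, scipy, OpenCV 4.12 (cv2) and the standard library are available. Lean on these libraries where they do the work, as an engineer would, in place of code of your own. Each camera call takes 0.05 s, during which the arm holds its last target. There are 200 camera calls.

## Working session

There is one attempt and no reset: what is moved stays moved. The work goes in short steps, Python scripts to look and compute and a tool call to move; the robot and the scene stay as the last step left them, time stands still between calls to the robot, and variables do not carry over. Pictures are saved under pics/ and viewed, at most 10 in all, crops included, and the job is handed in when it is done.

Besides the shell and the picture viewer there is one more tool, called after ">>>" as name(argument=value, ...) on one line, values as JSON. move_arm: Moves the arm, as the interface text tells. Its arguments: {"type":"object","properties":{"deltas":{"type":"array","items":{"type":"number"}}},"required":["deltas"]}

```bash
mkdir -p pics; cat > h.py <<'E'
import numpy as np, cv2
from scipy.spatial.transform import Rotation as R
from bench import robot
def snap(n):
    o=robot.get_obs(); s=robot.snapshot(n)
    if n=="wrist":
        T=np.eye(4);T[:3,:3]=R.from_euler('xyz',o['ee_rot']).as_matrix();T[:3,3]=o['tool_pos']
        s['T']=T@s['T_tool_cam']
    else:
        T=np.eye(4);q=np.array(s['orientation'])
        T[:3,:3]=q if q.shape==(3,3) else (R.from_euler('xyz',q) if q.size==3 else R.from_quat(q)).as_matrix()
        T[:3,3]=s['origin'];s['T']=T
    return s
def pts(s):
    d=s['depth'];h,w=d.shape;f=h/2/np.tan(np.radians(s['fov_y'])/2)
    u,v=np.meshgrid(np.arange(w),np.arange(h))
    P=np.stack([(u-s['cx'])/f*d,-(v-s['cy'])/f*d,-d],-1)
    return P@s['T'][:3,:3].T+s['T'][:3,3]
def save(s,n): cv2.imwrite('pics/'+n+'.png',s['image'][:,:,::-1])
E
python3 - <<'E'
from h import *
for n in("scene","side"):
    s=snap(n);save(s,n);print({k:v for k,v in s.items() if k not in('image','depth')})
    np.savez('pics/'+n,P=pts(s),im=s['image'])
o=robot.get_obs();print(o)
a=cv2.imread('pics/scene.png');b=cv2.imread('pics/side.png')
E
```

```text
{'fov_y': 56.83221179064829, 'cx': 276.950107894689, 'cy': 205.18333485735607, 'origin': array([0.84042298, 0.54852026, 0.88245826]), 'orientation': array([0.67452141, 0.0069477 , 2.58736244]), 'T': array([[-0.8502853 , -0.4147242 ,  0.32406596,  0.84042298],
       [ 0.5262762 , -0.66181034,  0.53389178,  0.54852026],
       [-0.00694764,  0.62450854,  0.78098708,  0.88245826],
       [ 0.        ,  0.        ,  0.        ,  1.        ]])}
{'fov_y': 52.65064948362158, 'cx': 270.4649914679848, 'cy': 209.97579534799428, 'origin': array([-0.14138926,  0.77324352,  0.62492404]), 'orientation': array([ 1.06222297,  0.01473483, -2.45905187]), 'T': array([[-0.77588835,  0.29715385, -0.55650415, -0.14138926],
       [-0.63069816, -0.38596328,  0.67324005,  0.77324352],
       [-0.0147343 ,  0.87334526,  0.4868788 ,  0.62492404],
       [ 0.        ,  0.        ,  0.        ,  1.        ]])}
{'time': 0.1, 'joint_positions': array([-1.31110061e+00,  8.78944919e-02,  1.37208868e+00, -4.52325812e-05,
        1.68362297e+00, -1.03105365e-01]), 'qvel': array([-0.00019419, -0.00278173, -0.00310105,  0.00112264,  0.00201208,
       -0.00062191]), 'joint_torque': array([ 1.42845562e-03, -3.41254234e+01, -3.03302407e+01,  7.19546014e-02,
        3.04715813e-02, -1.01103665e-04]), 'tool_pos': array([ 0.1950408 , -0.51372053,  0.20442124]), 'ee_rot': array([-3.13958523e+00, -1.62517312e-04,  3.62795869e-01]), 'wrist_force': array([-0.30322787, -0.90652506,  0.84297776]), 'wrist_torque': array([ 0.00460669,  0.04078539, -0.06011095]), 'finger_force': 0.0, 'width': 0.09410202585744516}
```

View pics/scene.png

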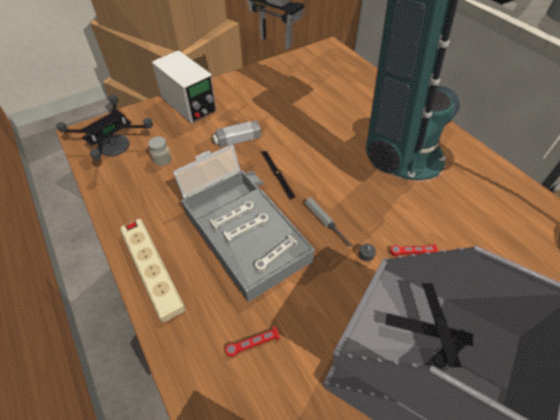

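View pics/side.png

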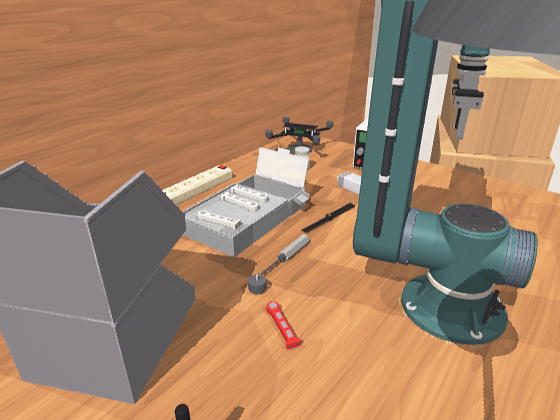

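The scene view shows the tray in the middle: trough and open lid at its upper-left end (lid ~(208,172)), and white legs at (232,214), (246,227) and (276,253). The bins are at lower right, with red look-alikes at (252,342) and (414,250).

```bash
python3 - <<'E'
from h import *
for n in("scene","side"):
    d=np.load(f'pics/{n}.npz');P=d['P'];im=d['im'].astype(int)
    print(n)
    for u,v in ([(232,214),(246,227),(276,253),(240,255),(208,172),(182,205),(245,290),(310,247),(238,160),(370,310),(400,255),(330,380)] if n=="scene" else [(248,192),(240,202),(218,219),(282,165),(190,215),(238,247),(300,210),(185,215),(125,320),(90,185),(195,295)]):
        print((u,v),P[v,u].round(3),im[v,u])
    z=P[...,2];white=(im.min(-1)>150)&(im.max(-1)-im.min(-1)<40)
    A=P[(z>.058)&(z<.08)&white&(np.abs(P[...,0])<1.2)&(np.abs(P[...,1])<1.0)]
    print(len(A))
    m=((z>.064)&(z<.08)&white).astype(np.uint8)
    k,l,st,c=cv2.connectedComponentsWithStats(m)
    for i in range(1,k):
        if st[i,4]>60:
            Q=P[l==i][:,:2];r=cv2.minAreaRect((Q*1000).astype(np.float32));print(st[i,:5],Q.mean(0).round(3),r)
    # plan-height map
    sel=(z>-.02)&(z<.5)&(P[...,0]>-.2)&(P[...,0]<1.0)&(P[...,1]>-.7)&(P[...,1]<.8)&(d['P'][...,2]!=0)
    Q=P[sel];C=im[sel]
    g=np.zeros((560,720,3),np.uint8)
    r=((1.0-Q[:,0])/1.2*480).astype(int);c=((.8-Q[:,1])/1.5*600).astype(int)
    o=np.argsort(Q[:,2]);hh=np.clip(Q[:,2]/.4*255,0,255).astype(np.uint8)
    jc=cv2.applyColorMap(hh.reshape(-1,1),cv2.COLORMAP_JET)[:,0]
    g[r[o],c[o]]=(jc[o]//2+C[o][:,::-1]//2).astype(np.uint8)
    cv2.imwrite(f'pics/plan_{n}.png',g)
E
```

```text
scene
(232, 214) [ 0.619 -0.046  0.068] [198 190 177]
(246, 227) [0.608 0.012 0.069] [202 196 183]
(276, 253) [0.585 0.12  0.072] [219 217 197]
(240, 255) [0.658 0.07  0.057] [151 149 144]
(208, 172) [ 0.614 -0.193  0.095] [196 178 156]
(182, 205) [ 0.714 -0.174  0.033] [87 65 49]
(245, 290) [0.694 0.161 0.061] [108 109 106]
(310, 247) [0.499 0.143 0.059] [116 115 112]
(238, 160) [ 0.483 -0.278  0.002] [171 125  96]
(370, 310) [0.535 0.38  0.183] [138 132 130]
(400, 255) [ 0.285  0.259 -0.004] [145  95  78]
(330, 380) [0.631 0.413 0.002] [66 59 65]
1329
[182 164  57  31 268] [ 0.62  -0.185] ((612.1498413085938, -185.8256378173828), (178.6418914794922, 11.72336483001709), 3.8595657348632812)
[210 202  43  26 255] [ 0.62  -0.046] ((616.813232421875, -47.30480194091797), (119.53514862060547, 27.438352584838867), 2.6486399173736572)
[224 214  44  27 277] [0.606 0.009] ((604.4304809570312, 7.355508804321289), (121.37812805175781, 26.951719284057617), 2.009631395339966)
[255 235  42  35 285] [0.586 0.117] ((582.7566528320312, 115.2462158203125), (121.2806625366211, 26.940223693847656), 10.
[... 531 characters left out ...]
295 146  14   8  82] [ 0.684 -0.405] ((686.6258544921875, -408.47711181640625), (47.90256118774414, 44.88105773925781), 23.123220443725586)
[256 166  49  18 265] [ 0.609 -0.185] ((613.0940551757812, -185.25074768066406), (184.42762756347656, 13.313677787780762), 2.911011219024658)
[231 184  37  15 180] [ 0.612 -0.044] ((616.3285522460938, -45.95036315917969), (124.13961029052734, 31.619163513183594), 3.7402281761169434)
[221 192  37  17 197] [0.6   0.011] ((602.158935546875, 10.040735244750977), (124.97044372558594, 27.484182357788086), 0.9980559349060059)
[198 210  43  16 240] [0.58  0.118] ((582.2940673828125, 116.69390869140625), (122.50611877441406, 32.82159423828125), 9.588113784790039)
```

View pics/plan_scene.png

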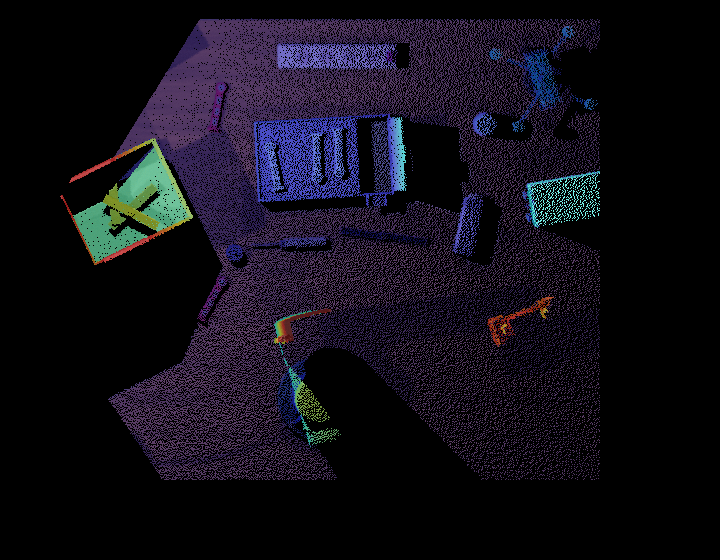

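Plan view: the tray's +y is about world +y, and the bin opening faces the tray (about -y, lip edge at pixels (155,140)-(192,217)). Now I'll fit the tray and bin frames.

```bash
python3 - <<'E'
from h import *
from scipy.optimize import least_squares
d=np.load('pics/scene.npz');d2=np.load('pics/side.npz')
for n,d in(("scene",d),("side",d2)):
    P=d['P'].reshape(-1,3);im=d['im'].reshape(-1,3).astype(int)
    S=P[(P[:,2]>.045)&(P[:,2]<.066)&(P[:,0]>.45)&(P[:,0]<.75)&(P[:,1]>-.16)&(P[:,1]<.2)]
    r=cv2.minAreaRect((S[:,:2]*1000).astype(np.float32));print(n,len(S),r,cv2.boxPoints(r).round(0).tolist())
    # plate edge: per-x bins min y of z .05-.06 points, and rim
    th=np.radians(3);
    for lo in np.arange(.54,.70,.02):
        q=S[(S[:,0]>lo)&(S[:,0]<lo+.02)]; yy=np.sort(q[:,1]); 
        g=np.diff(yy);i=np.argmax(g); print(round(lo+.01,2),yy[0].round(3),yy[i].round(3),yy[i+1].round(3),yy[-1].round(3),len(q))
    L=P[(P[:,2]>.07)&(P[:,2]<.2)&(P[:,0]>.5)&(P[:,0]<.72)&(P[:,1]>-.24)&(P[:,1]<-.14)]
    print('lid',L.min(0),L.max(0))
    for z in np.arange(.07,.17,.015):
        q=L[abs(L[:,2]-z)<.008]; print(z.round(3),len(q), np.polyfit(q[:,0],q[:,1],1) if len(q)>5 else '', q[:,0].min() if len(q) else '', q[:,0].max() if len(q) else '')
    for zr in[(.34,.38),(.17,.19),(.2,.24)]:
        B=P[(P[:,2]>zr[0])&(P[:,2]<zr[1])&(P[:,0]>.3)&(P[:,0]<.8)&(P[:,1]>.25)&(P[:,1]<.75)]
        if len(B)>20:
            r=cv2.minAreaRect((B[:,:2]*1000).astype(np.float32));print(zr,len(B),r,cv2.boxPoints(r).round(0).tolist(),B[:,2].max())
E
```

```text
scene 5798 ((590.9560546875, -3.1316680908203125), (226.67018127441406, 325.5408020019531), 3.2043824195861816) [[469.0, 153.0], [487.0, -172.0], [713.0, -159.0], [695.0, 166.0]]
0.55 -0.1 0.092 0.115 0.157 488
0.57 -0.096 -0.071 -0.045 0.158 477
0.59 -0.097 -0.012 0.014 0.16 500
0.61 -0.096 -0.067 -0.041 0.16 516
0.63 -0.094 -0.011 0.014 0.162 506
0.65 -0.093 -0.01 0.015 0.163 580
0.67 -0.092 -0.065 -0.057 0.164 637
0.69 -0.093 -0.093 -0.091 0.165 679
lid [ 0.52333459 -0.21536738  0.07008289] [ 0.70577495 -0.17814779  0.15388061]
0.07 160 [ 0.05937762 -0.22312313] 0.5233345896012727 0.7050735888921937
0.085 317 [ 0.05724181 -0.22488035] 0.524424781165469 0.7054672475728987
0.1 337 [ 0.05826611 -0.22999539] 0.5234348007575673 0.7055234450410729
0.115 348 [ 0.05759084 -0.23436594] 0.5242489550451479 0.7055806939153351
0.13 358 [ 0.05914871 -0.23996028] 0.523655738489623 0.7057749510680704
0.145 163 [ 0.06182625 -0.24536093] 0.5266282926828016 0.7055652231320526
0.16 2  0.6246999798388394 0.6280984074934312
(0.34, 0.38) 2466 ((471.3582763671875, 534.6215209960938), (227.7115020751953, 
[... 1471 characters left out ...]
2] 0.5222223842481684 0.7023951379433051
0.16 3  0.5988225398030227 0.6343861793291325
(0.34, 0.38) 2670 ((469.93218994140625, 535.8353271484375), (227.44859313964844, 173.84002685546875), 26.257678985595703) [[329.0, 563.0], [406.0, 408.0], [610.0, 508.0], [533.0, 664.0]] 0.36069577131606234
(0.17, 0.19) 1798 ((403.7581481933594, 502.18255615234375), (334.20745849609375, 163.4545440673828), 79.48995208740234) [[293.0, 353.0], [454.0, 323.0], [515.0, 652.0], [354.0, 681.0]] 0.1899937872651834
(0.2, 0.24) 4383 ((491.7850341796875, 489.0967102050781), (222.2935791015625, 276.23248291015625), 26.037199020385742) [[331.0, 564.0], [453.0, 316.0], [652.0, 414.0], [531.0, 662.0]] 0.2399820660109473
```

```bash
cat >> h.py <<'E'
YT=.059; OT=np.array([.609,-.097,0.])
RT=R.from_euler('z',YT).as_matrix()
def tray(x,y,z): return OT+RT@np.array([x,y,z])
def tw(p): return RT.T@(np.array(p)-OT)
def down(yaw): return R.from_euler('xyz',[np.pi,0,yaw])
def cur():
    o=robot.get_obs();return o['tool_pos'],R.from_euler('xyz',o['ee_rot']),o
def go(*targets):
    p,q,o=cur()
    for P,Q in targets:
        print(((q.inv()*Q).as_rotvec()).round(3),(q.inv().apply(np.array(P)-p)*100).round(1))
E
python3 - <<'E'
from h import *
for p in [(.617,-.046,0),(.603,.009,0),(.583,.116,0)]: print(tw(p).round(4))
t=tray(0.003,.16,.14);print(t);go((t,down(YT+np.pi/2)))
E
```

```text
[0.011  0.0504 0.    ]
[0.0003 0.1062 0.    ]
[-0.0134  0.2142  0.    ]
[0.60256026 0.0628985  0.14      ]
[-2.000e-03 -1.000e-03 -1.267e+00] [ 58.6 -39.4   6.5]
```

>>> move_arm(deltas=[0,0,-1.267,58.6,-39.4,0,-1,0,0,-1.267,58.6,-39.4,0,-1,0,0,-1.267,58.6,-39.4,0,-1,0,0,-1.267,58.6,-39.4,0,-1,0,0,-1.267,58.6,-39.4,0,-1,0,0,-1.267,58.6,-39.4,0,-1,0,0,-1.267,58.6,-39.4,0,-1,0,0,-1.267,58.6,-39.4,0,-1])

```text
time: 0.9
tool_pos: [0.4269, -0.1858, 0.2052]
ee_rot: [-3.141, 0.0, 1.569]
wrist_force: [-0.1, -1.2, -0.2]
width: 0.0942
finger_force: 0.0
```

```bash
python3 - <<'E'
from h import *
t=tray(0.003,.155,.14);go((t,down(YT+np.pi/2)));p,q,o=cur();print(p,o['joint_positions'])
E
```

```text
[-0.     0.    -0.061] [24.4 17.6  6.5]
[ 0.42688934 -0.18577575  0.20518142] [-5.32242757e-01 -1.02269093e-01  1.55954790e+00 -1.29976869e-04
  1.68442149e+00 -5.30318547e-01]
```

>>> move_arm(deltas=[0,0,-0.061,24.4,17.6,5.0,-1,0,0,-0.061,24.4,17.6,5.0,-1,0,0,-0.061,24.4,17.6,5.0,-1,0,0,-0.061,24.4,17.6,5.0,-1,0,0,-0.061,24.4,17.6,5.0,-1,0,0,-0.061,24.4,17.6,5.0,-1,0,0,-0.061,24.4,17.6,5.0,-1,0,0,-0.061,24.4,17.6,6.5,-1])

```text
time: 1.7
tool_pos: [0.6055, 0.0558, 0.1409]
ee_rot: [3.139, 0.001, 1.626]
wrist_force: [-0.1, 0.1, 1.2]
width: 0.094
finger_force: 0.0
```

```bash
python3 - <<'E'
from h import *
s=snap('wrist');save(s,'w1');P=pts(s);np.savez('pics/w1',P=P,im=s['image'])
z=P[...,2];im=s['image'].astype(int)
m=((z>.0625)&(z<.08)).astype(np.uint8)
k,l,st,c=cv2.connectedComponentsWithStats(m)
for i in range(1,k):
    if st[i,4]>300:
        Q=P[l==i];q=(Q-OT)@RT;r=cv2.minAreaRect((q[:,:2]*1000).astype(np.float32));print(st[i],r,np.percentile(Q[:,2],[50,95]))
pl=P[(z>.05)&(z<.06)];print(np.median(pl[:,2]))
t=tray(0.003,.155,.06);go((t,down(YT+np.pi/2)));print(cur()[0],tw(cur()[0]))
E
```

```text
[ 170  114  173   60 4795] ((-11.683921813964844, 212.32005310058594), (123.51703643798828, 28.06913185119629), 7.877185344696045) [0.07113352 0.07244645]
[ 202  258  153   39 3854] ((2.34149169921875, 103.20294189453125), (28.847192764282227, 123.03101348876953), 87.99201202392578) [0.07104217 0.07234035]
[ 217  318  145   32 3486] ((11.18398666381836, 48.808616638183594), (27.343360900878906, 123.73323822021484), 89.46153259277344) [0.07102115 0.0723279 ]
0.055184207852315925
[-0.004  0.001 -0.005] [0.3 0.  7.7]
[0.6029379  0.05462907 0.13690652] [0.00288938 0.15172269 0.13690652]
```

View pics/w1.png

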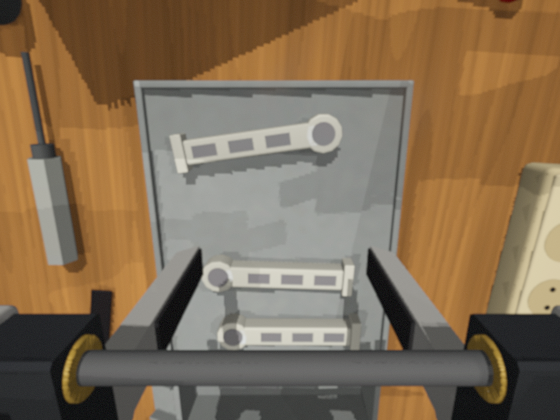

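The wrist view shows C at (260,140), B at (280,278) and A at (290,335), with clear room between B and C for the fingers. I'll lower there.

>>> move_arm(deltas=[0,0,0,0.3,0,4,-1,0,0,0,0.3,0,7.2,-1,0,0,0,0.3,0,7.2,-1,0,0,0,0.3,0,7.2,-1])

```text
time: 2.15
tool_pos: [0.6031, 0.0564, 0.0684]
ee_rot: [-3.14, 0.0, 1.622]
wrist_force: [-0.3, 1.0, 0.6]
width: 0.094
finger_force: 0.0
```

```bash
python3 - <<'E'
from h import *
p,q,o=cur();print(p,tw(p),o['wrist_force'],o['width'])
go((tray(.005,.155,.059),down(YT+np.pi/2)),(tray(.005,-.03,.059),down(YT+np.pi/2)))
E
```

```text
[0.60314646 0.05635046 0.06838395] [0.00319908 0.15342879 0.06838395] [-0.34269392  1.03197961  0.58977421] 0.093958617271884
[-0.002  0.    -0.008] [0.2 0.2 0.9]
[-0.002  0.    -0.008] [-18.3   0.3   0.9]
```

>>> move_arm(deltas=[0,0,0,0,0.2,0.8,-1,0,0,0,-1.5,0.2,0.9,-1,0,0,0,-3,0.2,0.9,-1,0,0,0,-4.5,0.2,0.9,-1,0,0,0,-6,0.2,0.9,-1,0,0,0,-7.5,0.2,0.9,-1,0,0,0,-9,0.2,0.9,-1,0,0,0,-10,0.2,0.9,-1])

```text
time: 2.95
tool_pos: [0.6115, -0.0437, 0.0595]
ee_rot: [3.141, 0.0, 1.623]
wrist_force: [0.2, 0.6, 0.6]
width: 0.0941
finger_force: 0.3
```

```bash
cat > legs.py <<'E'
from h import *
import sys
def legs(n,sv=None,lo=.0,hi=.09):
    s=snap(n);P=pts(s);im=s['image'].astype(int)
    if sv: save(s,sv)
    q=(P-OT)@RT; z=P[...,2]
    m=((im.min(-1)>140)&(im.max(-1)-im.min(-1)<45)&(q[...,2]>lo)&(q[...,2]<hi)&(abs(q[...,0])<.105)&(q[...,1]>-.082)&(q[...,1]<.25))
    m&=~((q[...,2]<.06)&(q[...,1]>0.003))
    k,l,st,c=cv2.connectedComponentsWithStats(m.astype(np.uint8))
    for i in range(1,k):
        if st[i,4]>40:
            Q=q[l==i];r=cv2.minAreaRect((Q[:,:2]*1000).astype(np.float32));print(st[i],np.round(r[0],0),np.round(r[1],0),round(r[2],1),np.percentile(Q[:,2],[5,50,95]).round(3))
if __name__=="__main__":
    p,q,o=cur();print(p,tw(p),o['wrist_force'])
    for n in sys.argv[2:]: print(n);legs(n,n+sys.argv[1])
    go((tray(.005,-.03,.059),down(YT+np.pi/2)))
E
python3 legs.py 2 scene wrist
```

```text
[ 0.61151399 -0.04369383  0.0595425 ] [0.00565286 0.05306518 0.0595425 ] [0.22144851 0.60134537 0.60402372]
scene
[218 196  29  23 317] [ 3. 24.] [86. 36.] 2.0 [0.062 0.068 0.072]
[255 235  42  36 348] [-12. 214.] [123.  27.] 9.0 [0.062 0.069 0.071]
wrist
[  62   68   37  179 1045] [-97. 108.] [92.  5.] 89.8 [0.061 0.062 0.063]
[ 99 272   8  36  90] [-98.  35.] [22.  3.] 88.2 [0.061 0.062 0.063]
[436 276   7  25  77] [97. 34.] [16.  3.] 88.7 [0.061 0.062 0.063]
[ 198  287  175   63 6784] [ 8. 19.] [38. 98.] 89.7 [0.066 0.071 0.072]
[-0.     0.001 -0.008] [-8.3  0.   0. ]
```

>>> move_arm(deltas=[0,0,0,-1.2,0,0,-1,0,0,0,-2.4,0,0,-1,0,0,0,-3.6,0,0,-1,0,0,0,-4.8,0,0,-1,0,0,0,-6,0,0,-1,0,0,0,-7.2,0,0,-1,0,0,0,-8.4,0,0,-1,0,0,0,-8.4,0,0,-1])

```text
time: 3.85
tool_pos: [0.6159, -0.1278, 0.0594]
ee_rot: [-3.142, 0.001, 1.622]
wrist_force: [0.4, -0.3, 0.2]
width: 0.094
finger_force: 0.0
```

```bash
python3 legs.py 3 scene wrist side
```

```text
[ 0.61585566 -0.12775079  0.0594111 ] [ 0.00503048 -0.03110153  0.0594111 ] [ 0.35543294 -0.34977663  0.23863951]
scene
[195 182  49  34 473] [ -3. -37.] [ 81. 153.] 88.9 [0.003 0.019 0.069]
[255 235  42  36 366] [-12. 213.] [122.  28.] 7.5 [0.063 0.069 0.071]
wrist
[  50    0   40  189 1442] [-97.  58.] [88.  6.] 89.9 [0.061 0.062 0.063]
[463  70  11  38 164] [97. 62.] [17.  4.] 88.6 [0.061 0.062 0.063]
[ 95 202 162   4 305] [-53.   2.] [ 2. 90.] 90.0 [0.054 0.055 0.056]
[ 93 208  28 122 951] [-100.  -39.] [80. 10.] 89.9 [0.05  0.055 0.056]
[ 182  214  173   23 1960] [ -7. -20.] [119.  23.] 3.6 [0.027 0.028 0.033]
[357 221  49  51 963] [ 76. -35.] [15. 56.] 55.2 [0.005 0.033 0.087]
[162 242  35  30 515] [-64. -41.] [61. 10.] 47.0 [0.005 0.075 0.089]
[ 200  243  168   43 4665] [  2. -50.] [126.  36.] 8.8 [0.012 0.021 0.022]
[429 267  12  39 244] [ 97. -50.] [ 5. 26.] 0.7 [0.054 0.055 0.056]
[270 280  10   9  68] [ -1. -75.] [7. 7.] 89.4 [0.004 0.005 0.006]
[227 330  94   5 297] [  0. -80.] [ 3. 58.] 89.8 [0.054 0.055 0.056]
[322 333  43   8 237] [ 43. -81.] [26.  3.] 0.0 [0.058 0.06  0.062]
[176 334  17   6  72] [-55. -80.] [10.  2.] 4.1 [0.058 0.06  0.061]
[214 334  11   7  59] [-33. -81.] [6. 2.] 0.0 [0.059 0.06  0.062]
side
[254 173  51  31 589] [ -5. -21.] [126. 200.] 87.7 [0.012 0.039 0.076]
[198 210  43  18 277] [-14. 216.] [124.  32.] 8.3 [0.062 0.069 0.071]
[-0.    -0.    -0.006] [-0.1 -0.   0. ]
```

View pics/wrist3.png

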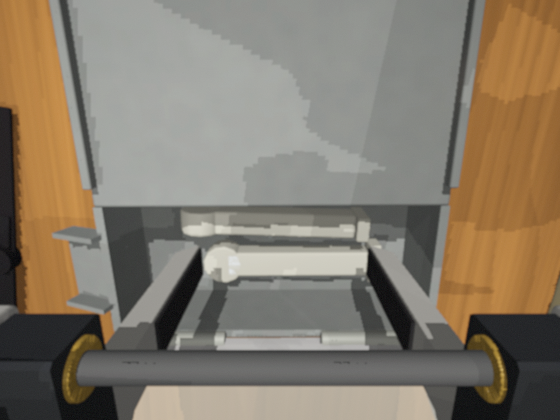

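Both legs lie in the trough ((275,222) and (285,262)), well below its rim. Next I go over the lid and behind it, with the gripper closed.

```bash
python3 - <<'E'
from h import *
D=down(YT+np.pi/2)
go((tray(.005,-.031,.185),D),(tray(0,-.165,.185),D),(tray(0,-.165,.12),D))
E
```

```text
[-0.    -0.    -0.006] [ -0.2  -0.  -12.6]
[-0.    -0.    -0.006] [-13.6  -0.4 -12.6]
[-0.    -0.    -0.006] [-13.6  -0.4  -6.1]
```

>>> move_arm(deltas=[0,0,0,0,0,-5,-1,0,0,0,0,0,-10,1,0,0,0,0,0,-13.2,1,0,0,0,-5,0,-13.2,1,0,0,0,-10,-0.4,-13.2,1,0,0,0,-14.5,-0.4,-13.2,1,0,0,0,-14.5,-0.4,-10,1,0,0,0,-14.5,-0.4,-6.1,1])

```text
time: 4.8
tool_pos: [0.621, -0.2728, 0.1224]
ee_rot: [3.136, 0.003, 1.622]
wrist_force: [-0.7, 0.3, -0.9]
width: 0.0417
finger_force: 0.0
```

```bash
cat > lid.py <<'E'
from h import *
D=down(YT+np.pi/2)
p,q,o=cur();print(tw(p).round(4),o['wrist_force'].round(1),o['width'])
def rel(*ts): go(*[(tray(*t),D) for t in ts])
E
python3 - <<'E'
from lid import *
s=snap('side');P=pts(s);Q=((P-OT)@RT);save(s,'side4')
L=Q[(Q[...,2]>.065)&(Q[...,2]<.16)&(abs(Q[...,0])<.09)&(Q[...,1]>-.13)&(Q[...,1]<-.05)]
print(np.polyfit(L[:,2],L[:,1],1))
import math
ts=[]
for a in (100,85,70,55,40,25,12,0):
    a=math.radians(a);r=.075
    ts.append((0,-.084+r*math.cos(a)-.012*math.sin(a),.055+r*math.sin(a)+.004*math.cos(a)));print(np.round(ts[-1],3))
rel((0,-.17,.12),*ts)
E
```

```text
[ 0.0016 -0.1762  0.1224] [-0.7  0.3 -0.9] 0.041673075238717605
[-0.29673562 -0.06692989]
[ 0.    -0.109  0.128]
[ 0.    -0.089  0.13 ]
[ 0.    -0.07   0.127]
[ 0.    -0.051  0.119]
[ 0.    -0.034  0.106]
[ 0.    -0.021  0.09 ]
[ 0.    -0.013  0.075]
[ 0.    -0.009  0.059]
[-0.01  -0.006 -0.007] [ 0.3  0.3 -0.9]
[-0.01  -0.006 -0.007] [ 6.4  0.2 -1.6]
[-0.01  -0.006 -0.007] [ 8.3  0.2 -1.8]
[-0.01  -0.006 -0.007] [10.3  0.2 -1.5]
[-0.01  -0.006 -0.007] [12.2  0.2 -0.7]
[-0.01  -0.006 -0.007] [13.8  0.2  0.6]
[-0.01  -0.006 -0.007] [15.1  0.2  2.2]
[-0.01  -0.006 -0.007] [15.9  0.2  3.8]
[-0.01  -0.006 -0.007] [16.3  0.2  5.3]
```

>>> move_arm(deltas=[0,0,0,4,0.2,-1,1,0,0,0,5.2,0.2,-1.6,1,0,0,0,6.4,0.2,-1.7,1,0,0,0,7.4,0.2,-1.8,1,0,0,0,8.4,0.2,-1.8,1,0,0,0,9.3,0.2,-1.7,1,0,0,0,10.3,0.2,-1.5,1,0,0,0,11.2,0.2,-1.2,1])

```text
time: 5.65
tool_pos: [0.6157, -0.1582, 0.1324]
ee_rot: [3.141, 0.0, 1.624]
wrist_force: [1.5, -0.9, -0.5]
width: 0.0002
finger_force: 0.4
```

```bash
python3 - <<'E'
from lid import *
s=snap('side');P=pts(s);Q=((P-OT)@RT)
L=Q[(Q[...,2]>.065)&(Q[...,2]<.14)&(abs(Q[...,0])<.09)&(abs(Q[...,0])>.03)&(Q[...,1]>-.13)&(Q[...,1]<0.02)]
print(len(L),np.polyfit(L[:,2],L[:,1],1),L[:,1].max())
rel((0,-.051,.119),(0,-.034,.106),(0,-.021,.09),(0,-.013,.075),(0,-.009,.059),(0,-.009,.057))
E
```

```text
[ 0.0031 -0.0615  0.1324] [ 1.5 -0.9 -0.5] 0.00019108761743805944
549 [ 0.44244666 -0.10580081] -0.041544431051051565
[-0.001 -0.002 -0.005] [ 0.9 -0.3  1.3]
[-0.001 -0.002 -0.005] [ 2.6 -0.3  2.6]
[-0.001 -0.002 -0.005] [ 3.9 -0.3  4.2]
[-0.001 -0.002 -0.005] [ 4.7 -0.3  5.7]
[-0.001 -0.002 -0.005] [ 5.1 -0.3  7.3]
[-0.001 -0.002 -0.005] [ 5.1 -0.3  7.5]
```

Lid now follows (about 66°). Continue the arc down.

>>> move_arm(deltas=[0,0,0,0.9,-0.2,1.2,1,0,0,0,1.8,-0.2,1.9,1,0,0,0,2.6,-0.2,2.6,1,0,0,0,3.3,-0.2,3.4,1,0,0,0,3.9,-0.2,4.2,1,0,0,0,4.7,-0.2,5.6,1,0,0,0,5.0,-0.2,6.6,1,0,0,0,5.0,-0.2,7.0,1])

```text
time: 6.5
tool_pos: [0.6099, -0.108, 0.0603]
ee_rot: [-3.139, -0.001, 1.624]
wrist_force: [0.6, -0.2, 0.7]
width: 0.0001
finger_force: 0.2
```

```bash
cat > chk.py <<'E'
from lid import *
for n in("side","scene"):
    s=snap(n);P=pts(s);Q=((P-OT)@RT);save(s,n+'5')
    L=Q[(Q[...,2]>.0)&(Q[...,2]<.15)&(abs(Q[...,0])<.085)&(abs(Q[...,0])>.03)&(Q[...,1]>-.08)&(Q[...,1]<0.003)]
    print(n,len(L),np.polyfit(L[:,1],L[:,2],1),np.percentile(L[:,2],[5,50,95]))
E
python3 chk.py; python3 -c "
from lid import *
rel((0,-.009,.059))"
```

```text
[ 0.0003 -0.011   0.0603] [ 0.6 -0.2  0.7] 6.53350914527646e-05
side 378 [0.07620337 0.060044  ] [0.05550804 0.05829174 0.06022209]
scene 821 [0.06786064 0.05877424] [0.05479879 0.05755735 0.06002644]
[ 0.0005 -0.0118  0.0611] [-0.3  0.1 -0.9] 0.00023799191900812213
[-0.002 -0.001 -0.006] [ 0.3 -0.1  0.2]
```

>>> move_arm(deltas=[0,0,0,0.3,0,0.3,1,0,0,0,0.3,0,0.5,1,0,0,0,0.3,0,0.7,1,0,0,0,0.3,0,0.7,1])

```text
time: 7.0
tool_pos: [0.6114, -0.106, 0.0591]
ee_rot: [3.139, 0.0, 1.624]
wrist_force: [-4.8, 2.3, 10.3]
width: 0.0005
finger_force: 5.2
```

```bash
python3 chk.py
```

```text
[ 0.0019 -0.0091  0.0591] [-4.8  2.3 10.3] 0.0004613803411711715
side 376 [0.05522026 0.05884452] [0.05526382 0.05765388 0.05974501]
scene 810 [0.06471676 0.05808059] [0.05429993 0.05698647 0.05969942]
```

```bash
cat >> h.py <<'E'
def lean(head,deg,flip=1):
    h=np.array([np.cos(head),np.sin(head),0]);a=np.radians(deg)
    z=np.sin(a)*h-np.cos(a)*np.array([0,0,1]);y=flip*np.cross([0,0,1],h);x=np.cross(y,z)
    return R.from_matrix(np.c_[x,y,z])
OB=np.array([.5535,.365,0]);YB=np.radians(116)
def bins(x,y,z): return OB+R.from_euler('z',YB).apply([x,y,z])
HC=YT+np.radians(7.9); GC=tray(-.0122,.2125,.0635)-.012*np.array([np.cos(HC),np.sin(HC),0])
E
python3 - <<'E'
from h import *
p,q,o=cur();j=o['joint_positions'];print(j)
M=R.from_euler('ZYZYZ',[j[0],j[1]+j[2],j[3],j[4],j[5]+np.pi/2]);print('model err',(M.inv()*q).magnitude())
for nm,P,hd in(("tray",GC,HC),("bin",bins(.078,0,.0115),YB),("mid",bins(-.10,0,.07),YB)):
  for fl in(1,-1):
    Q=lean(hd,44,fl);w=P-.28*Q.as_matrix()[:,2];j1=np.arctan2(w[1],w[0])
    for ph in(1.4,1.8):
        e=(R.from_euler('ZY',[j1,ph]).inv()*Q).as_euler('ZYZ');print(nm,P.round(3),w.round(3),fl,ph,j1.round(2),e[0].round(2),e[1].round(2),((e[2]-np.pi/2+np.pi)%(2*np.pi)-np.pi).round(2))
go((tray(0,-.009,.17),q))
E
```

```text
[-2.63259001e-01  3.09032804e-01  1.40399989e+00  3.61521052e-04
  1.42600927e+00 -3.16193788e-01]Traceback (most recent call last):
  File "<stdin>", line 3, in <module>
  File "scipy/spatial/transform/_rotation.pyx", line 1413, in scipy.spatial.transform._rotation.Rotation.from_euler
ValueError: Expected axis specification to be a non-empty string of upto 3 characters, got ZYZYZ
```

```bash
python3 - <<'E'
from h import *
p,q,o=cur();j=o['joint_positions']
M=R.from_euler('ZYZ',[j[0],j[1]+j[2],j[3]])*R.from_euler('YZ',[j[4],j[5]+np.pi/2]);print('model err',(M.inv()*q).magnitude())
for nm,P,hd in(("tray",GC,HC),("bin",bins(.078,0,.0115),YB),("mid",bins(-.10,0,.07),YB)):
  for fl in(1,-1):
    Q=lean(hd,44,fl);w=P-.28*Q.as_matrix()[:,2];r=np.hypot(*w[:2]);j1=np.arctan2(w[1],w[0])-.056/r
    for ph in(1.4,1.8):
        e=(R.from_euler('ZY',[j1,ph]).inv()*Q).as_euler('ZYZ');print(nm,P.round(3),w.round(3),fl,ph,j1.round(2),e[0].round(2),e[1].round(2),((e[2]-np.pi/2+np.pi)%(2*np.pi)-np.pi).round(2))
go((tray(0,-.009,.17),q))
E
```

```text
model err 9.582382993062504e-16
tray [0.573 0.112 0.064] [0.382 0.074 0.265] 1 1.4 0.05 0.12 0.98 -1.75
tray [0.573 0.112 0.064] [0.382 0.074 0.265] 1 1.8 0.05 0.19 0.59 -1.84
tray [0.573 0.112 0.064] [0.382 0.074 0.265] -1 1.4 0.05 0.12 0.98 1.39
tray [0.573 0.112 0.064] [0.382 0.074 0.265] -1 1.8 0.05 0.19 0.59 1.31
bin [0.519 0.435 0.012] [0.605 0.26  0.213] 1 1.4 0.32 0.78 1.79 -3.12
bin [0.519 0.435 0.012] [0.605 0.26  0.213] 1 1.8 0.32 0.76 1.5 2.89
bin [0.519 0.435 0.012] [0.605 0.26  0.213] -1 1.4 0.32 0.78 1.79 0.03
bin [0.519 0.435 0.012] [0.605 0.26  0.213] -1 1.8 0.32 0.76 1.5 -0.25
mid [0.597 0.275 0.07 ] [0.683 0.1   0.271] 1 1.4 0.06 0.77 1.96 2.98
mid [0.597 0.275 0.07 ] [0.683 0.1   0.271] 1 1.8 0.06 0.7 1.66 2.7
mid [0.597 0.275 0.07 ] [0.683 0.1   0.271] -1 1.4 0.06 0.77 1.96 -0.16
mid [0.597 0.275 0.07 ] [0.683 0.1   0.271] -1 1.8 0.06 0.7 1.66 -0.44
[0. 0. 0.] [  0.   -0.2 -11.1]
```

```bash
python3 - <<'E'
from h import *
Q=lean(HC,44,-1);z=Q.as_matrix()[:,2]
print(GC)
go((GC-.09*z,Q),(GC,Q))
E
```

```text
[0.57252282 0.11206353 0.0635    ]
[-0.544  0.629  1.352] [21.1 -8.9 -6.9]
[-0.544  0.629  1.352] [22.  -2.7 -0.5]
```

>>> move_arm(deltas=[0,0,0,0,0,-5,1,0,0,0,0,0,-10,1,-0.544,0.629,1.352,10,-5,-12,0.2,-0.544,0.629,1.352,21,-8.9,-12,0.2,-0.544,0.629,1.352,21,-8.9,-12,0.2,-0.544,0.629,1.352,21,-8.9,-12,0.2,-0.544,0.629,1.352,21,-8.9,-12,0.2,-0.544,0.629,1.352,21,-8.9,-12,0.2])

```text
time: 7.9
tool_pos: [0.5097, 0.1017, 0.177]
ee_rot: [2.985, -0.44, 0.877]
wrist_force: [-0.1, -0.4, -0.5]
width: 0.0372
finger_force: 0.0
```

```bash
python3 - <<'E'
from h import *
p,q,o=cur();print(o['joint_positions'].round(2),o['width'])
Q=lean(HC,44,-1);z=Q.as_matrix()[:,2]
go((GC-.09*z,Q))
s=snap('scene');Qt=(pts(s)-OT)@RT
for a in((-.075,-.05),(-.05,-.025),(-.025,-.002),(.0,.015)):
    L=Qt[(abs(Qt[...,0])<.085)&(abs(Qt[...,0])>(.03 if a[0]<0 else 0))&(abs(Qt[...,0])<(.085 if a[0]<0 else .02))&(Qt[...,1]>a[0])&(Qt[...,1]<a[1])][:,2];print(a,len(L),np.percentile(L,[10,50,90]).round(4))
E
```

```text
[-0.09 -0.3   1.85  0.28  1.21  0.59] 0.03719539042477704
[-0.236  0.269  0.583] [-2.1 -0.5  4.4]
(-0.075, -0.05) 275 [0.0548 0.0571 0.0589]
(-0.05, -0.025) 270 [0.0548 0.0571 0.059 ]
(-0.025, -0.002) 260 [0.0551 0.0571 0.0589]
(0.0, 0.015) 60 [0.0556 0.0572 0.06  ]
```

The lid is flat and shut (uniform height). Continue to the pregrasp.

>>> move_arm(deltas=[-0.236,0.269,0.583,-2.1,-0.5,1,0.2,-0.236,0.269,0.583,-2.1,-0.5,2,0.2,-0.236,0.269,0.583,-2.1,-0.5,4.4,0.2,-0.236,0.269,0.583,-2.1,-0.5,4.4,0.2,-0.236,0.269,0.583,-2.1,-0.5,4.4,0.2,-0.236,0.269,0.583,-2.1,-0.5,4.4,0.2])

```text
time: 8.55
tool_pos: [0.5108, 0.0978, 0.1252]
ee_rot: [3.137, -0.76, 0.204]
wrist_force: [0.4, 0.2, 0.3]
width: 0.0374
finger_force: 0.0
```

```bash
python3 - <<'E'
from h import *
p,q,o=cur();print(o['joint_positions'].round(2),o['width'])
Q=lean(HC,44,-1);z=Q.as_matrix()[:,2]
s=snap('wrist');P=pts(s);save(s,'w6');im=s['image'].astype(int)
q=(P-OT)@RT
m=((P[...,2]>.0625)&(P[...,2]<.08)&(q[...,1]>.17)&(q[...,1]<.252)&(abs(q[...,0])<.095)).astype(np.uint8)
k,l,st,c=cv2.connectedComponentsWithStats(m)
for i in range(1,k):
    if st[i,4]>300: print(st[i],cv2.minAreaRect((P[l==i][:,:2]*1000).astype(np.float32)))
go((GC-.03*z,Q),(GC,Q));print(cur()[0],GC-.09*z)
E
```

```text
[-0.02 -0.48  2.2   0.24  0.69  1.22] 0.03740465708442361
[ 262  137   38  138 3377] ((583.5848388671875, 113.51567077636719), (123.21269989013672, 27.771007537841797), 10.778341293334961)
[0.    0.006 0.006] [ 0.1 -0.2  5.9]
[0.    0.006 0.006] [ 0.2 -0.2  8.9]
[0.51179694 0.09764244 0.12649517] [0.51121135 0.09983404 0.12824058]
```

View pics/w6.png

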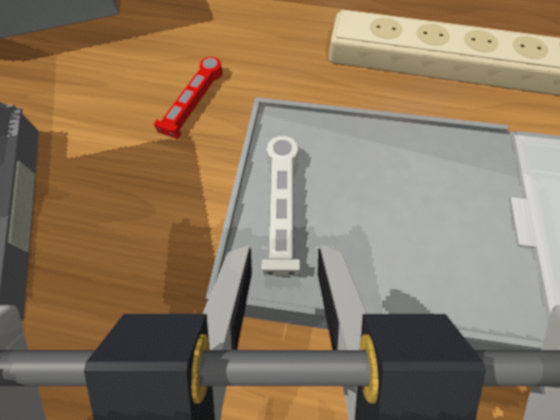

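>>> move_arm(deltas=[0,0.006,0.006,0.1,-0.1,3,0.2,0,0.006,0.006,0.1,-0.1,6,0.2,0,0.006,0.006,0.1,-0.1,7.5,0.2,0,0.006,0.006,0.1,-0.1,8.7,0.2,0,0.006,0.006,0.1,-0.1,8.7,0.2])

```text
time: 9.1
tool_pos: [0.5726, 0.1097, 0.0634]
ee_rot: [-3.14, -0.766, 0.194]
wrist_force: [-0.3, -0.0, 0.4]
width: 0.0377
finger_force: 0.0
```

```bash
python3 - <<'E'
from h import *
p,q,o=cur();print(p,GC,o['wrist_force'],o['width']);go((GC,lean(HC,44,-1)))
E
```

```text
[0.57255267 0.10973823 0.06341563] [0.57252282 0.11206353 0.0635    ] [-0.34886648 -0.04660653  0.35797666] 0.037676289597615806
[ 0.001  0.002 -0.002] [ 0.  -0.2  0. ]
```

>>> move_arm(deltas=[0,0,0,0,-0.2,0,1,0,0,0,0,-0.2,0,1,0,0,0,0,-0.2,0,1,0,0,0,0,-0.2,0,1,0,0,0,1.4,-0.2,-1.4,1,0,0,0,3.5,-0.2,-3.6,1,0,0,0,6.2,-0.2,-6.5,1,0,0,0,6.2,-0.2,-6.5,1])

```text
time: 9.9
tool_pos: [0.5742, 0.1119, 0.1638]
ee_rot: [3.141, -0.784, 0.194]
wrist_force: [0.8, 0.1, 0.4]
width: 0.0177
finger_force: 30.0
```

```bash
python3 - <<'E'
from h import *
p,q,o=cur();print(p,o['width'],o['finger_force'],o['joint_positions'].round(2))
Q=lean(YB,44,-1)
def legpose(save_=None):
    s=snap('wrist');P=pts(s);
    if save_: save(s,save_)
    T=np.linalg.inv(np.r_[np.c_[q.as_matrix(),p],[[0,0,0,1]]]);C=P@T[:3,:3].T+T[:3,3]
    im=s['image'].astype(int);m=(im.min(-1)>150)&(abs(C[...,1])<.03)&(abs(C[...,2])<.08)&(abs(C[...,0])<.1)&(P[...,2]>.1)
    A=P[m];print(len(A));c=A.mean(0);w=np.linalg.svd(A-c)[2][0] if len(A)<4000 else np.linalg.svd((A-c)[::4])[2][0];print('leg',c,w,A.min(0),A.max(0))
legpose('w7')
go((bins(-.112,0,.14),Q))
E
```

```text
[0.57424414 0.11192568 0.16378659] 0.017685129172969234 29.99909609556198 [ 0.02 -0.34  2.04  0.19  0.68  1.3 ]
7140
leg [0.57765553 0.1119808  0.18547058] [-0.89400771 -0.17416507  0.41281563] [0.5242534  0.0836394  0.15898491] [0.64826851 0.13623902 0.22841029]
[ 1.278 -0.007 -1.311] [  2.8 -14.4   5.5]
```

>>> move_arm(deltas=[1.278,-0.007,-1.311,0.5,-2,1,1,1.278,-0.007,-1.311,0.7,-4,1.5,1,1.278,-0.007,-1.311,1,-6,2,1,1.278,-0.007,-1.311,1.3,-8,3,1,1.278,-0.007,-1.311,1.7,-10,4,1,1.278,-0.007,-1.311,2.1,-11,4.3,1,1.278,-0.007,-1.311,2.4,-12,4.6,1,1.278,-0.007,-1.311,2.8,-12,4.6,1])

```text
time: 10.75
tool_pos: [0.5967, 0.2402, 0.138]
ee_rot: [-3.125, -0.767, 1.338]
wrist_force: [1.4, 1.5, 0.2]
width: 0.0177
finger_force: 30.0
```

```bash
python3 - <<'E'
from h import *
p,q,o=cur();print(p,o['width'],o['joint_positions'].round(2))
Q=lean(YB,44,-1)
go((bins(-.112,0,.14),Q))
E
```

```text
[0.59670705 0.24024482 0.1379888 ] 0.01770030788253129 [-0.1   0.17  1.61  0.79  1.34 -0.06]
[ 0.46  -0.003 -0.494] [1.9 0.  1.6]
```

>>> move_arm(deltas=[0.46,-0.003,-0.494,0.5,0,0.5,1,0.46,-0.003,-0.494,1,0,1,1,0.46,-0.003,-0.494,1.4,0,1.2,1,0.46,-0.003,-0.494,1.4,0,1.2,1,0.46,-0.003,-0.494,1.4,0,1.2,1,0.46,-0.003,-0.494,1.4,0,1.2,1,0.46,-0.003,-0.494,1.4,0,1.2,1])

```text
time: 11.45
tool_pos: [0.6021, 0.2577, 0.1401]
ee_rot: [3.14, -0.767, 2.017]
wrist_force: [-0.4, -1.0, -1.5]
width: 0.0177
finger_force: 30.0
```

```bash
python3 - <<'E'
from h import *
p,q,o=cur();print(p,R.from_euler('z',YB).inv().apply(p-OB),o['joint_positions'].round(2),o['width'])
s=snap('wrist');save(s,'w8');P=pts(s);B=R.from_euler('z',YB).inv().apply((P-OB).reshape(-1,3)).reshape(P.shape);np.savez('pics/w8',B=B,im=s['image'])
# upper-bin lip face / lower side walls
for zl,zh in((.02,.033),(.1,.17),(.19,.21)):
    S=B[(B[...,2]>zl)&(B[...,2]<zh)&(abs(B[...,1])<.14)&(B[...,0]>-.03)&(B[...,0]<.3)]
    print(zl,len(S),np.percentile(S[:,0],[1,50,99]).round(3) if len(S) else '',np.percentile(S[:,1],[1,2,98,99]).round(3) if len(S) else '')
Q=lean(YB,45,-1)
go(*[(bins(*t),Q) for t in((-.112,0,.054),(.056,0,.054),(.078,0,.030),(.078,0,.0125))])
E
```

```text
[0.60207323 0.25771636 0.14007417] [-0.117719    0.00337272  0.14007417] [-0.03  0.51  1.17  0.69  1.81 -0.42] 0.01774969033064881
0.02 1635 [-0.     0.034  0.191] [-0.109 -0.109  0.106  0.106]
0.1 812 [0.057 0.07  0.097] [-0.113 -0.113  0.11   0.11 ]
0.19 12571 [-0.     0.002  0.004] [-0.109 -0.107  0.104  0.106]
[ 0.007  0.019 -0.005] [-5.6  0.3  6.6]
[ 0.007  0.019 -0.005] [ 6.5  0.2 18.3]
[ 0.007  0.019 -0.005] [ 6.4  0.2 21.6]
[ 0.007  0.019 -0.005] [ 5.2  0.2 22.8]
```

View pics/w8.png

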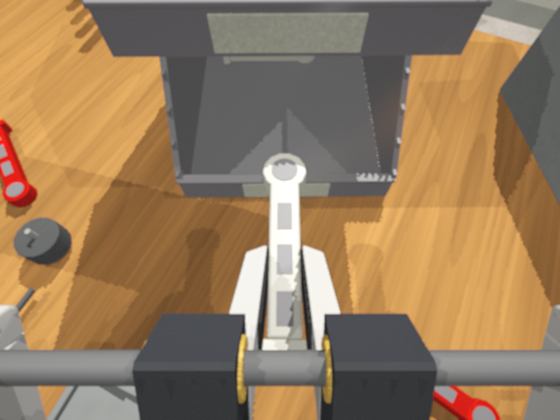

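The held leg points straight at the lower bin (foot at (285,170), lip at y≈187). I'll check that it's level.

```bash
python3 - <<'E'
import numpy as np
d=np.load('pics/w8.npz');B=d['B'];im=d['im'].astype(int)
m=(abs(B[...,1]-.003)<.012)&(im.min(-1)>140)&(B[...,2]>.1)&(B[...,2]<.18)
m[:165]=0;m[330:]=0
for r in range(165,330,12):
    A=B[r:r+12][m[r:r+12]]
    if len(A): print(r,len(A),np.median(A,0).round(4))
E
```

```text
165 435 [-0.0609  0.0025  0.1457]
177 401 [-0.0689  0.0018  0.1451]
189 357 [-0.078   0.0013  0.145 ]
201 357 [-0.0865  0.0014  0.1453]
213 360 [-0.0946  0.0012  0.1454]
225 361 [-0.1024  0.0015  0.1453]
237 392 [-0.1101  0.0016  0.1454]
249 468 [-0.1176  0.0033  0.1458]
261 473 [-0.1252  0.0034  0.1458]
273 488 [-0.1319  0.0034  0.1458]
285 401 [-0.1376  0.0024  0.1456]
297 311 [-0.1434  0.0035  0.1456]
309 271 [-0.1498  0.0045  0.1457]
321 215 [-0.1555  0.0045  0.1457]
```

```bash
python3 - <<'E'
from h import *
Q=lean(YB,44,-1)
print(cur()[0]);go(*[(bins(*t),Q) for t in((-.112,-.001,.056),(-.03,-.001,.056),(.058,-.001,.056),(.078,-.001,.030),(.078,-.001,.015))])
E
```

```text
[0.601896   0.25756704 0.14067108]
[ 0.007  0.002 -0.005] [-5.5  0.4  6.5]
[ 0.007  0.002 -0.005] [ 0.5  0.4 12.2]
[ 0.007  0.002 -0.005] [ 6.8  0.3 18.3]
[ 0.007  0.002 -0.005] [ 6.4  0.3 21.6]
[ 0.007  0.002 -0.005] [ 5.4  0.3 22.6]
```

>>> move_arm(deltas=[0.007,0.002,-0.005,-2.5,0.4,3.2,1,0.007,0.002,-0.005,-5.5,0.4,6.5,1,0.007,0.002,-0.005,-5.5,0.4,6.5,1,0.007,0.002,-0.005,-3.5,0.4,8.4,1,0.007,0.002,-0.005,-1.5,0.4,10.3,1,0.007,0.002,-0.005,0.5,0.4,12.2,1,0.007,0.002,-0.005,0.5,0.4,12.2,1])

```text
time: 12.2
tool_pos: [0.5667, 0.3416, 0.0605]
ee_rot: [3.135, -0.769, 2.034]
wrist_force: [-0.7, -0.3, -0.3]
width: 0.0178
finger_force: 30.0
```

```bash
python3 - <<'E'
from h import *
p,q,o=cur();print(R.from_euler('z',YB).inv().apply(p-OB),o['joint_positions'].round(2),o['width'],o['wrist_force'])
Q=lean(YB,44,-1)
go(*[(bins(*t),Q) for t in((.058,-.001,.056),(.078,-.001,.030),(.078,-.001,.015))])
E
```

```text
[-0.02680744 -0.00164268  0.06049169] [ 0.1   0.53  1.31  0.71  1.62 -0.44] 0.017827111409025154 [-0.74682742 -0.3270153  -0.31311479]
[ 0.    -0.001  0.007] [ 5.8 -0.   6.2]
[ 0.    -0.001  0.007] [ 5.4 -0.   9.5]
[ 0.    -0.001  0.007] [ 4.4 -0.  10.6]
```

>>> move_arm(deltas=[0,-0.001,0.007,1.2,0,1.9,1,0,-0.001,0.007,2.7,0,3.4,1,0,-0.001,0.007,4.3,0,4.8,1,0,-0.001,0.007,5.8,0,6.2,1,0,-0.001,0.007,5.8,0,6.2,1,0,-0.001,0.007,5.8,0,6.2,1])

```text
time: 12.8
tool_pos: [0.5312, 0.4153, 0.0534]
ee_rot: [-3.139, -0.766, 2.02]
wrist_force: [-0.5, 0.1, -0.8]
width: 0.0174
finger_force: 30.0
```

```bash
python3 - <<'E'
from h import *
p,q,o=cur();print(R.from_euler('z',YB).inv().apply(p-OB),o['joint_positions'].round(2),o['width'],o['wrist_force'])
Q=lean(YB,44,-1)
go(*[(bins(*t),Q) for t in((.065,-.001,.050),(.078,-.001,.030),(.078,-.001,.0145))])
E
```

```text
[ 0.05503292 -0.00198412  0.05344774] [ 0.21  0.5   1.36  0.74  1.52 -0.37] 0.017448441719360032 [-0.46678545  0.0870629  -0.81552298]
[ 0.001  0.002 -0.003] [ 0.5 -0.1  0.9]
[ 0.001  0.002 -0.003] [ 0.  -0.1  3.3]
[ 0.001  0.002 -0.003] [-1.  -0.1  4.4]
```

Inside over the lip with no contact; lower gently.

>>> move_arm(deltas=[0.001,0.002,-0.003,0.5,-0.1,0.9,1,0.001,0.002,-0.003,0.8,-0.1,2.2,1,0.001,0.002,-0.003,0,-0.1,3.3,1,0.001,0.002,-0.003,-0.6,-0.1,3.9,1,0.001,0.002,-0.003,-0.9,-0.1,4.2,1,0.001,0.002,-0.003,-0.9,-0.1,4.2,1])

```text
time: 13.4
tool_pos: [0.5202, 0.4347, 0.0153]
ee_rot: [-3.137, -0.769, 2.02]
wrist_force: [0.1, 0.6, 0.0]
width: 0.0174
finger_force: 30.0
```

```bash
python3 - <<'E'
from h import *
p,q,o=cur();print(R.from_euler('z',YB).inv().apply(p-OB),o['joint_positions'].round(2),o['width'],o['wrist_force'])
E
```

```text
[ 0.07722217 -0.00056221  0.01533533] [ 0.25  0.54  1.4   0.75  1.45 -0.4 ] 0.01738489957819134 [0.11728278 0.59287556 0.00756853]
```

>>> move_arm(deltas=[0,0,0,-0.07,0,0.07,1,0,0,0,-0.1,0,0.1,1,0,0,0,-0.1,0,0.1,1])

```text
time: 13.7
tool_pos: [0.5207, 0.4349, 0.0152]
ee_rot: [-3.141, -0.768, 2.023]
wrist_force: [-0.4, -0.3, -1.2]
width: 0.0176
finger_force: 30.0
```

>>> move_arm(deltas=[0,0,0,0,0,0,0.4,0,0,0,0,0,0,0.2,0,0,0,0,0,0,0.2,0,0,0,0,0,0,0.2])

```text
time: 14.1
tool_pos: [0.5205, 0.4351, 0.0152]
ee_rot: [-3.14, -0.768, 2.023]
wrist_force: [-0.6, -0.7, 0.5]
width: 0.0376
finger_force: 0.0
```

Released; retreat along the tool axis.

>>> move_arm(deltas=[0,0,0,0,0,-1,0.2,0,0,0,0,0,-3,0.2,0,0,0,0,0,-6,0.2,0,0,0,0,0,-10,0.2,0,0,0,0,0,-14,0.2,0,0,0,0,0,-18,0.2,0,0,0,0,0,-21,0.2,0,0,0,0,0,-21,0.2])

```text
time: 14.9
tool_pos: [0.588, 0.3014, 0.1707]
ee_rot: [3.132, -0.765, 2.027]
wrist_force: [0.6, 0.5, 0.5]
width: 0.0378
finger_force: 0.0
```

```bash
python3 - <<'E'
from h import *
s=snap('wrist');save(s,'w9');P=pts(s);B=R.from_euler('z',YB).inv().apply((P-OB).reshape(-1,3)).reshape(P.shape);im=s['image'].astype(int)
m=(im.min(-1)>110)&(B[...,0]>0.008)&(B[...,0]<.2)&(abs(B[...,1])<.09)&(B[...,2]<.1)&(B[...,2]>.009)
A=B[m];print(len(A),cv2.minAreaRect((A[:,:2]*1000).astype(np.float32)),np.percentile(A[:,2],[5,50,95]))
for a in np.arange(.02,.16,.02):
    q=A[abs(A[:,0]-a)<.01]; print(a,len(q),np.median(q,0) if len(q) else '')
s=snap('scene');a=s['image']
cv2.imwrite('pics/fin.png',np.vstack([np.hstack([s['image'][120:330,100:500],a[:210,:0]])])[:,:,::-1].repeat(2,0).repeat(2,1)[:420,:800])
Qt=(pts(s)-OT)@RT
L=Qt[(abs(Qt[...,0])<.085)&(Qt[...,1]>-.075)&(Qt[...,1]<-.005)];print(np.polyfit(L[:,1],L[:,2],1),np.median(L[:,2]))
print(cur()[0],cur()[2]['joint_positions'].round(2))
E
```

```text
1222 ((69.53593444824219, -16.065338134765625), (143.92886352539062, 123.04556274414062), 89.9904556274414) [0.01523782 0.01968321 0.03596797]
0.02 187 [ 0.02554062 -0.00312144  0.01905501]
0.04 225 [ 0.03747998 -0.00423934  0.01963309]
0.06 198 [ 0.06071597 -0.00429408  0.01977373]
0.08 154 [ 0.08145675 -0.00434954  0.01969582]
0.1 154 [ 0.09819368 -0.00436643  0.01972806]
0.12000000000000001 217 [ 0.12123787 -0.00320621  0.01944915]
0.13999999999999999 4 [0.13077339 0.00934477 0.01339196]
0.16 0 
[0.08087887 0.05862304] 0.05719932253927884
[0.58479375 0.30347446 0.16626141] [ 0.04  0.47  1.17  0.71  1.8  -0.35]
```

View pics/w9.png

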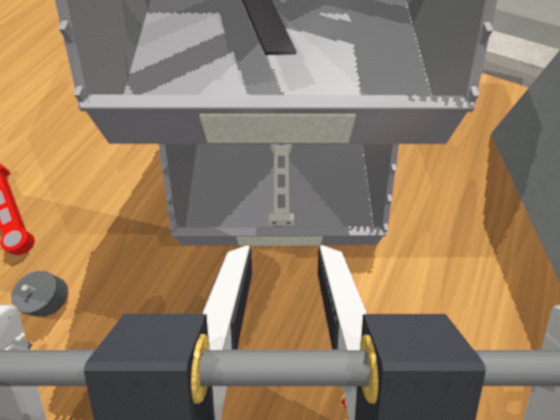

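View pics/fin.png

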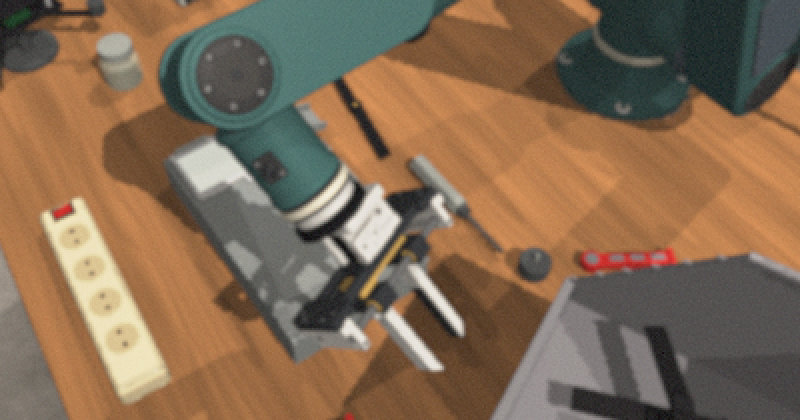

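The leg lies flat in the lower bin (top face at 20 mm). One more check of the lid with a plane fit.

```bash
python3 - <<'E'
from h import *
for n in('side','scene'):
    s=snap(n);Qt=(pts(s)-OT)@RT
    for nm,yl,yh in(('lid',-.078,-.006),('plate',.03,.24)):
        m=(abs(Qt[...,0])<.085)&(Qt[...,1]>yl)&(Qt[...,1]<yh)&(Qt[...,2]>.045)&(Qt[...,2]<.08)
        L=Qt[m];
        for _ in range(3):
            c=np.linalg.lstsq(np.c_[L[:,:2],np.ones(len(L))],L[:,2],rcond=None)[0];r=L[:,2]-np.c_[L[:,:2],np.ones(len(L))]@c;L=L[abs(r)<2.5*r.std()]
        print(n,nm,len(L),c.round(4),r.std().round(4),L[:,:2].min(0).round(3),L[:,:2].max(0).round(3))
E
```

```text
side lid 555 [-0.0009  0.0001  0.0577] 0.0011 [-0.085 -0.078] [ 0.084 -0.006]
side plate 2172 [-0.0005  0.0011  0.0538] 0.001 [-0.085  0.03 ] [0.085 0.24 ]
scene lid 458 [ 0.0002 -0.0009  0.0572] 0.0015 [ 0.019 -0.078] [ 0.085 -0.006]
scene plate 1885 [0.0034 0.0002 0.053 ] 0.0014 [-0.057  0.03 ] [0.085 0.24 ]
```

```bash
python3 -c "
from bench import robot
print(robot.close_job())"
```

```text
the job is handed in; nothing more can be done
None
```

I swept two legs into the trough, shut the lid fully, and then laid the third leg flat on the floor of the lower bin; the job was handed in about 15 s into the 56 s allowed, and no result came back.

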